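# Wipe the glass chips off the preparation plate

### The arm

A 6-joint arm with a two-finger parallel gripper is mounted at the origin on the work surface. World frame = base frame: x ahead of the robot, y to its left, z up, the work surface at z = 0. Lengths are in m, angles in rad, forces in N, time in s.
With the tool pointing down it reaches from about 0.3 to 0.875 m from the base axis. Payload 6.4 kg.
Tool frame: the origin (TCP) lies midway between the tips of the shut fingers; the grasp point (between the pads) lies 19 mm behind it; z points along the fingers, y is the direction in which the jaws open and shut (so a half turn about z gives the same grasp; the last joint's range is limited). The gripper opens to 85 mm and grips with 20 to 120 N. Pads are 22 mm wide; open, the fingers measure 114 mm over their backs; the gripper's body (76 mm by 85 mm) begins 54 mm behind the grasp point. The pads swing forward as they close: fully open they stand 13 mm farther back than shut.
Start: joints at [1.109, 0.181, 1.607, -0, 1.354, -0.206], TCP at [0.145, 0.556, 0.231] pointing down, gripper open.
Joint ranges: [-2.99, 2.99], [-0.89, 2.07], [0.3, 2.58], [-1.14, 4.28], [0, 2.63], [-3.12, 3.12]. Speed limits (rad/s): [2.57, 2.57, 3.01, 3.14, 3.14, 3.14].

### API

Orientations are given as a unit quaternion [w, x, y, z].
In Python, from bench import get_obs, camera, hand_in gives the robot as it stands.
- The arm moves only by the tool drive_tool, never from a script. Its argument "deltas" is a list of rows, each a list of 2 entries, a list of its own where there are three numbers: the shift along the world's x, y, z in m, then the turn about the world's z in rad. A call has 1 to 10 rows; each row shifts and turns the pose as measured when the row begins; what a row does not reach is not made up. A row lasts 1/10 s, in which the tool goes at most 50 mm and 8.59 degrees, less where a joint would pass 70% of its speed; a pose out of reach is approached as far as the arm can. A call is refused whole if a number of a shift passes 0.05 or a number of a turn 0.15, either way. A call with a gripper value outside its range is refused whole. "gripper" is the opening, from 0 (shut) to 1 (fully open), set as the call begins (left out, the last holds). The fingers move at their own pace and stop on an object; the grip force is fixed at half the most. Time passes only in rows, so rows that do not move let the fingers close. It gives the time, the measured TCP pose, the force and the opening at its end, in the units of the state.
- get_obs(): the state, without advancing time (a new reading comes with each control period).
- camera(name): name is "side" or "top" or "wrist"; returns a dict with "frame" (400x640x3 uint8, red, green, blue), "fx", "fy", "cx", "cy" (pixels), "eye" and "attitude" of the camera in the world. Camera axes: x right, y down, z forward; pixel columns grow to the right and rows downward; lengths in m; the calibration is good to about 2 mm. A picture is of the moment at which its call begins. There is no depth.
- hand_in(): hands the job in, once; it reports no verdict.
The state is a dict: "time_s": time; "q": joint angles; "dq": joint speeds; "joint_efforts": joint torques, N m; "eef_pos": TCP position; "eef_rot": TCP orientation; "wrist_force": force on the tool from outside, world axes, zero at the start; "torque": the same for the moment, N m; "opening": opening from 0.0 (shut) to 1.0 (fully open).
Only numpy, scipy, OpenCV 4.12 (cv2) and the standard library are available. Lean on these libraries where they do the work, as an engineer would, in place of code of your own. Each camera call takes 0.05 s, during which the arm holds its last target.

### The job

Two orange chips of a broken filter lie on the white preparation plate in the microscope room. Pick up the blue-handled scraper block, set its foot on the plate and wipe both chips off the plate into the grey catch trough along its edge, without touching the chips with the gripper. Then put the scraper down upright on the bench and let go.

Things in the scene. Friction and masses are not known exactly. Their poses are not given: they have to be found in the camera images.
- scraper_grip (a point): Scraper block, loose, upright on the bench, 0.2-0.32 kg: green foot 120 mm long (x), 30 thick (y), 20 high, with a blue handle on its middle, 60 long (x), 22 thick (y), from 20 to 80 mm above the underside; same both ways round. Point: mid-handle, 52 mm above the underside; z up. Grip across the 22 mm (y), wipe along y. Not the round polisher with blue knob, nor the slide jar with blue lid.
- stage: Fixed white plate with grey catch trough. Origin: centre of the plate's underside, on the bench; z up. Plate 140 mm (x) by 160 mm (y), bare flat top 30 mm above the bench. The trough joins its +y edge: inside y = 80 to 140, x = -65 to 65 mm, floor at 5 mm, end walls 26 mm high, outer wall (y = 140 to 145) 40 mm high. The other three edges are open.
- chip_a_c (a point): First orange chip, loose on the plate, an irregular flat piece about 20 x 15 mm, 8 mm thick, 12 g. Point: its centre. It starts 15 to 34 mm to the -x side of the plate's y axis, at y = -25 to 40 mm.
- chip_b_c (a point): Second orange chip, like the first; point: its centre. It starts 15 to 34 mm to the +x side, at y = -25 to 40 mm, so one stroke of the foot along the plate's y axis, from behind both chips (free plate there) until the foot's front face is about 15 mm past the trough edge, takes both.
There are look-alikes about, which are no part of the job. What is shaped like the part that bears scraper_grip but pink or red is not meant.

How it is judged:
By the outcome, as a careful person would: the job done as asked, in the order asked, and still so for the second after the job is handed in, with the robot touching nothing.
It also fails if it takes over 53 s, if anything falls off the work surface, if the arm or the gripper's body presses on something with over 40 N, if the wrist force passes 120 N, or if a joint passes its speed limit or range.

## Working session

There is one attempt and no reset: what is moved stays moved. The work goes in short steps, Python scripts to look and compute and a tool call to move; the robot and the scene stay as the last step left them, time stands still between calls to the robot, and variables do not carry over. Pictures are saved under pics/ and viewed, and the job is handed in when it is done.

Besides the shell and the picture viewer there is one more tool, called after "Call:" as name([rows], argument=value, ...), one row to a line, values as JSON. drive_tool: Moves the arm, as the interface text tells. Its arguments: {"type":"object","properties":{"deltas":{"type":"array","items":{"type":"array"}},"gripper":{"type":"number"}},"required":["deltas"]}

```bash
ls; mkdir -p pics
python3 - <<'E'
from bench import get_obs,camera
import cv2,numpy as np
for n in("top","side","wrist"):
    c=camera(n);cv2.imwrite(f"pics/{n}0.png",c["frame"][:,:,::-1])
    print(n,c["fx"],c["fy"],c["cx"],c["cy"],c["eye"],c["attitude"])
print(get_obs())
E
```

```text
pics
top 427.5490097953171 427.5490097953171 313.07918591340285 199.67285051311686 [ 0.28240209 -0.03073707  1.09070251] [ 0.05776986 -0.69717107  0.71122264 -0.06911948]
side 497.0438761836489 497.0438761836489 310.00421393493446 197.14341383767763 [ 0.3689676  -1.17907051  1.03346382] [-0.41903623  0.90737906 -0.02523085  0.02086342]
wrist 284.8700373157556 284.8700373157556 323.3374329539466 196.74109105725586 [0.0780447  0.57388049 0.37151106] [0.10970013 0.78413115 0.60508542 0.08352161]
{'time_s': 0.15, 'q': array([ 1.10870499e+00,  1.81374957e-01,  1.60772056e+00, -1.35876624e-05,
        1.35384139e+00, -2.06293705e-01]), 'dq': array([ 0.00066853, -0.00303367, -0.00284373,  0.00066481, -0.00201639,
        0.00145256]), 'joint_efforts': array([ 2.50992183e-03, -4.45266724e+01, -3.51690853e+01, -2.16714679e-04,
        5.93710720e-03, -2.79421994e-05]), 'eef_pos': array([0.14528264, 0.55592137, 0.23061647]), 'eef_rot': array([-2.14195651e-04,  1.27548921e-01,  9.91832053e-01, -6.37118407e-04]), 'wrist_force': array([-0.34747788,  0.78068634,  0.11788616]), 'torque': array([0.02831545, 0.01197409, 0.0268256 ]), 'opening': 0.999501325127144}
```

View pics/top0.png

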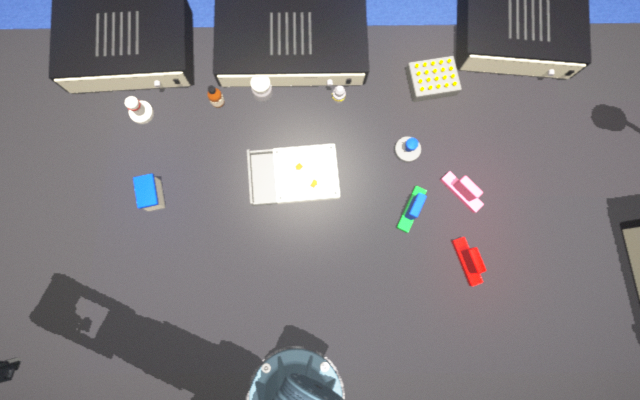

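View pics/side0.png

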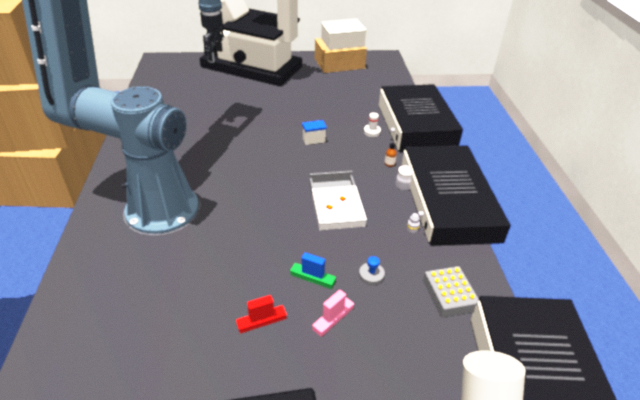

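View pics/wrist0.png

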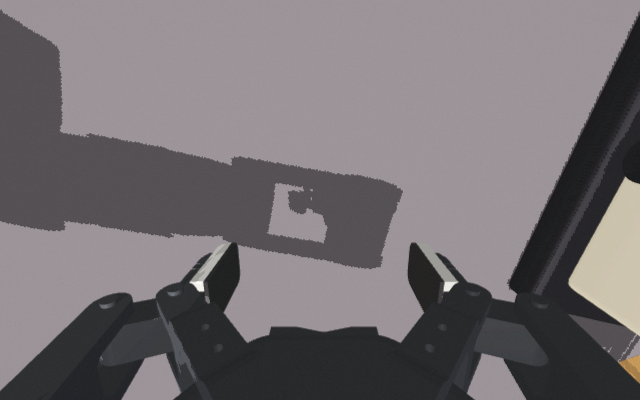

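Top view candidates: the green-foot/blue-handle block at (412,208), the round polisher with blue knob at (408,148), the blue-lid jar at (147,190), the pink block at (463,190) and the red block at (468,262). By the description the block at (412,208) is the scraper. The plate is at (307,173), with the trough on its left (world +y) and chips at (299,167) and (314,184). Next is a close crop, then measuring.

```bash
cat > h.py <<'E'
import numpy as np,cv2
from scipy.spatial.transform import Rotation as R
from bench import get_obs,camera
def cam(n):
    c=camera(n); w,x,y,z=c["attitude"]; c["R"]=R.from_quat([x,y,z,w]).as_matrix(); c["K"]=np.array([[c["fx"],0,c["cx"]],[0,c["fy"],c["cy"]],[0,0,1]]); return c
def onz(c,uv,z):
    uv=np.atleast_2d(uv).astype(float)
    d=np.c_[(uv[:,0]-c["cx"])/c["fx"],(uv[:,1]-c["cy"])/c["fy"],np.ones(len(uv))]@c["R"].T
    e=np.array(c["eye"]); return e+d*((z-e[2])/d[:,2])[:,None]
def proj(c,P):
    p=(np.atleast_2d(P)-np.array(c["eye"]))@c["R"]; return np.c_[p[:,0]/p[:,2]*c["fx"]+c["cx"],p[:,1]/p[:,2]*c["fy"]+c["cy"]]
def crop(c,x0,y0,x1,y1,s,name):
    cv2.imwrite("pics/"+name,cv2.resize(c["frame"][y0:y1,x0:x1,::-1],None,fx=s,fy=s,interpolation=cv2.INTER_CUBIC))
E
python3 - <<'E'
from h import *
for n,box in(("top",(230,130,350,220)),("top",(380,120,500,210+0)),("side",(290,160,380,290))):
    c=cam(n); crop(c,*box,5 if n=="top" else 4,f"{n}_crop_{box[0]}.png")
c=cam("top");hsv=cv2.cvtColor(c["frame"],cv2.COLOR_RGB2HSV)
s=cam("side");hs=cv2.cvtColor(s["frame"],cv2.COLOR_RGB2HSV)
def m(h,lo,hi):
    mk=cv2.inRange(h,lo,hi); n,l,st,ce=cv2.connectedComponentsWithStats(mk); return [(st[i].tolist(),ce[i].round(1).tolist()) for i in range(1,n) if st[i][4]>8],l
for nm,lo,hi in(("green",(50,120,60),(75,255,255)),("blue",(100,150,80),(125,255,255)),("orange",(10,120,120),(28,255,255))):
    print(nm,"TOP",m(hsv,lo,hi)[0]);print("  SIDE",m(hs,lo,hi)[0])
E
```

```text
green TOP [([397, 186, 29, 46, 285], [408.4, 211.9])]
  SIDE [([290, 263, 46, 26, 407], [312.9, 276.6])]
blue TOP [([406, 138, 12, 12, 96], [411.4, 143.5]), ([133, 174, 25, 34, 649], [145.0, 190.5]), ([409, 194, 17, 23, 137], [416.9, 204.5])]
  SIDE [([302, 120, 24, 11, 196], [313.8, 125.1]), ([302, 253, 23, 25, 434], [312.9, 264.5]), ([368, 256, 12, 17, 138], [373.0, 262.9])]
orange TOP [([208, 88, 13, 14, 116], [214.6, 95.3]), ([296, 164, 6, 5, 18], [298.3, 165.9]), ([311, 181, 5, 6, 10], [312.8, 184.0])]
  SIDE [([0, 1, 37, 85, 2245], [14.7, 49.8]), ([315, 41, 51, 31, 963], [339.9, 59.0]), ([0, 89, 105, 118, 8342], [40.7, 153.7]), ([386, 149, 10, 8, 69], [390.8, 152.5]), ([340, 197, 5, 3, 12], [342.2, 198.1]), ([327, 205, 5, 4, 15], [328.9, 206.4])]
```

View pics/top_crop_230.png

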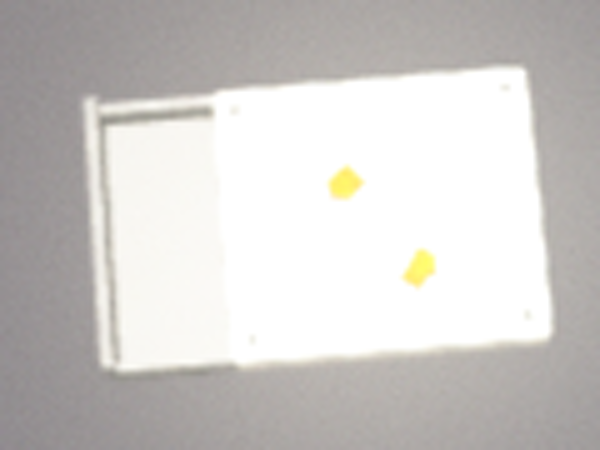

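View pics/top_crop_380.png

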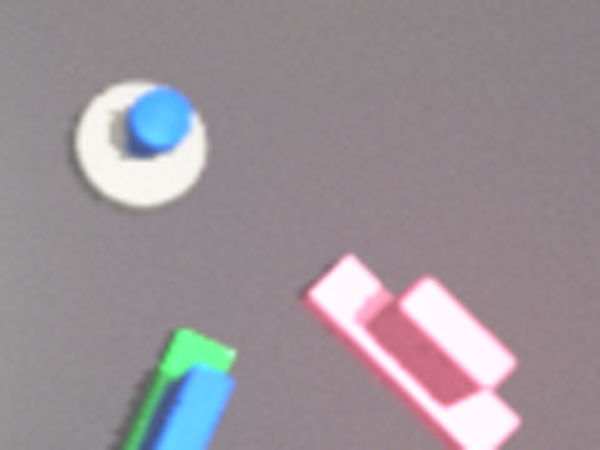

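View pics/side_crop_290.png

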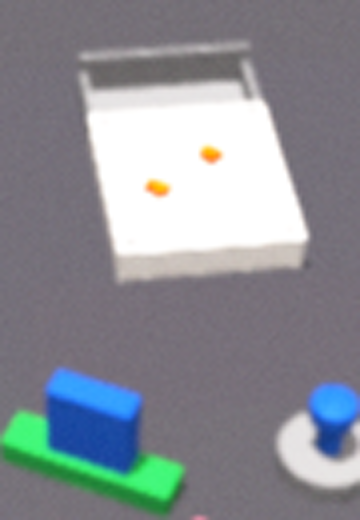

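```bash
cat > fit.py <<'E'
from h import *
from scipy.optimize import minimize
S=8
def box(x0,x1,y0,y1,z0,z1): return np.array([[x,y,z] for x in(x0,x1) for y in(y0,y1) for z in(z0,z1)])/1000
SCR=[box(-60,60,-15,15,0,20),box(-30,30,-11,11,20,80)]
PL=[box(-70,70,-80,80,0,30)]
def sil(c,boxes,p,win):
    x0,y0,x1,y1=win; im=np.zeros(((y1-y0)*4,(x1-x0)*4),np.uint8)
    a=p[2];Rz=np.array([[np.cos(a),-np.sin(a),0],[np.sin(a),np.cos(a),0],[0,0,1]])
    for b in boxes:
        uv=(proj(c,b@Rz.T+[p[0],p[1],p[3] if len(p)>3 else 0])-[x0,y0]+0.5)*4-0.5
        cv2.fillConvexPoly(im,cv2.convexHull(np.round(uv*16).astype(np.int32)),255,shift=4)
    return cv2.resize(im,None,fx=.25,fy=.25,interpolation=cv2.INTER_AREA)/255.
def fit(views,boxes,p0):
    def f(p): return sum(np.abs(sil(c,boxes,p,w)-m[w[1]:w[3],w[0]:w[2]]).sum() for c,m,w in views)
    best=None
    for d in(0,.03,-.03):
        r=minimize(f,np.array(p0)+[0,0,d],method="Nelder-Mead",options=dict(initial_simplex=np.array(p0)+[0,0,d]+np.array([[0,0,0],[.01,0,0],[0,.01,0],[0,0,.08]]),xatol=1e-5,fatol=.01))
        if best is None or r.fun<best.fun: best=r
    return best.x,best.fun,sum(m[w[1]:w[3],w[0]:w[2]].sum() for c,m,w in views)
def mask_scr(c):
    h=cv2.cvtColor(c["frame"],cv2.COLOR_RGB2HSV); return ((cv2.inRange(h,(45,90,50),(80,255,255))|cv2.inRange(h,(98,110,60),(128,255,255)))>0).astype(float)
E
python3 - <<'E'
from fit import *
t=cam("top");s=cam("side")
g=onz(t,[[408.4,211.9]],.015)[0];print("scr guess",g)
# orientation guess from top ends of foot
e=onz(t,[[420,188],[404,230]],.02);print(e)
yaw=np.arctan2(*(e[0]-e[1])[[1,0]])
wt=(385,170,445,245);ws=(282,245,345,295)
for V in([(t,mask_scr(t),wt),(s,mask_scr(s),ws)],[(t,mask_scr(t),wt)],[(s,mask_scr(s),ws)]):
    print("scraper",fit(V,SCR,[g[0],g[1],yaw]))
cr=np.array([[217,93],[525,68],[550,340],[238,367]]);uv=(cr+.5)/5-.5+[230,130]
P=onz(t,uv,.03);print("plate corners",P.round(4),"sides",[np.linalg.norm(P[i]-P[i-1]).round(4) for i in range(4)],P.mean(0))
cr=np.array([[88,112],[265,102],[306,238],[115,253]]);uv=(cr+.5)/4-.5+[290,160]
Q=onz(s,uv,.03);print("side plate corners",Q.round(4),"sides",[np.linalg.norm(Q[i]-Q[i-1]).round(4) for i in range(4)],Q.mean(0))
print("chips top",onz(t,[[298.6,166.3],[313.6,183.3]],.036).round(4),"side",onz(s,[[342.2,198.3],[329,206.5]],.036).round(4))
E
```

```text
scr guess [ 0.44138653 -0.29277393  0.015     ]
[[ 0.50206572 -0.32523343  0.02      ]
 [ 0.39477031 -0.27760427  0.02      ]]
scraper (array([ 0.44898748, -0.3016933 , -0.47947872]), np.float64(144.6156862745098), np.float64(1564.0))
scraper (array([ 0.45028112, -0.30172832, -0.477214  ]), np.float64(67.10588235294118), np.float64(634.0))
scraper (array([ 0.44798013, -0.30222788, -0.47834267]), np.float64(57.443137254901956), np.float64(930.0))
plate corners [[ 0.6115  0.0504  0.03  ]
 [ 0.6223 -0.1087  0.03  ]
 [ 0.479  -0.117   0.03  ]
 [ 0.4681  0.0405  0.03  ]] sides [np.float64(0.1438), np.float64(0.1595), np.float64(0.1435), np.float64(0.1579)] [ 0.54521448 -0.03368464  0.03      ]
side plate corners [[ 0.4685  0.0435  0.03  ]
 [ 0.6115  0.0501  0.03  ]
 [ 0.6206 -0.1108  0.03  ]
 [ 0.4775 -0.1205  0.03  ]] sides [np.float64(0.1643), np.float64(0.1432), np.float64(0.1611), np.float64(0.1433)] [ 0.5445198  -0.03444922  0.03      ]
chips top [[ 0.5607 -0.0148  0.036 ]
 [ 0.5158 -0.052   0.036 ]] side [[ 0.559  -0.0199  0.036 ]
 [ 0.5146 -0.0563  0.036 ]]
```

Two-camera fit: scraper at (0.449, -0.302) with yaw -0.48. Plate centre is at (0.545, -0.034) with yaw +0.06, and the sides come out 143 x 160 mm as they should. The chips in plate axes are at about (+17,+16) and (-31,-18) mm, inside the stated ranges. Moving now.

Call:
drive_tool([
  [[0.03,-0.036,0],0],
  [[0.03,-0.036,0],0],
  [[0.03,-0.036,0],0],
  [[0.03,-0.036,0],0],
  [[0.03,-0.036,0],0],
  [[0.03,-0.036,0],0],
  [[0.03,-0.036,0],-0.05],
  [[0.03,-0.036,0],-0.05],
  [[0.03,-0.036,0],-0.05],
  [[0.03,-0.036,0],-0.05],
], gripper=0.65)

```text
time_s: 1.5
eef_pos: [0.4503, 0.1861, 0.2334]
eef_rot: [0.003, 0.223, 0.975, 0.003]
wrist_force: [-0.9, 0.8, -0.7]
opening: 0.65
```

Call:
drive_tool([
  [[0,-0.048,0],-0.02],
  [[0,-0.048,0],0],
  [[0,-0.048,0],0],
  [[0,-0.048,0],0],
  [[0,-0.048,0],0],
  [[0,-0.048,0],0],
  [[0,-0.048,-0.01],0],
  [[0,-0.048,-0.01],0],
  [[0,-0.048,-0.01],0],
  [[0,-0.045,-0.01],0],
])

```text
time_s: 2.5
eef_pos: [0.4526, -0.3087, 0.1978]
eef_rot: [0.01, 0.235, 0.972, 0.002]
wrist_force: [0.5, -0.0, 0.3]
opening: 0.649
```

Call:
drive_tool([
  [[0,0,0],0],
  [[0,0,0],0],
])

```text
time_s: 2.7
eef_pos: [0.4509, -0.3143, 0.1959]
eef_rot: [0.009, 0.238, 0.971, 0.002]
wrist_force: [0.4, 0.5, -0.3]
opening: 0.649
```

Run:
```python
from fit import *
c=cam("wrist");cv2.imwrite("pics/wrist1.png",c["frame"][:,:,::-1])
o=get_obs();p=o["eef_pos"];q=o["eef_rot"]
print(o["time_s"],p,2*np.arctan2(q[2],q[1])-np.pi/2)
```

```text
2.75 [ 0.450933   -0.31409628  0.19592871] 1.0897992149911664
```

View pics/wrist1.png

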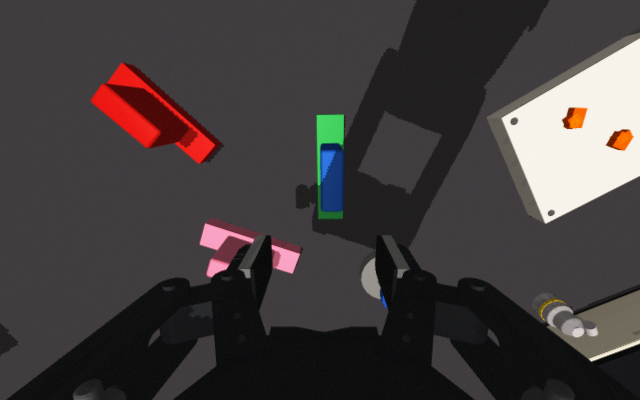

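Wrist view: green/blue scraper at (331,167), lined up with the jaws; pink at (250,245) and red at (155,110) are clear of it. The polisher is at (375,275), by the right finger. I'll refine the fit with this view.

Run:
```python
from fit import *
t=cam("top");s=cam("side");w=cam("wrist")
W=(w,mask_scr(w),(295,95,365,235));S=(s,mask_scr(s),(282,245,345,295))
crop(s,240,180,400,300,5,"side1.png")
for V in([W],[W,S],[S]): print(fit(V,SCR,[.449,-.302,-.479]))
h=cv2.cvtColor(w["frame"],cv2.COLOR_RGB2HSV)
hp=cv2.cvtColor(s["frame"],cv2.COLOR_RGB2HSV)
# polisher and pink positions
print("polisher base",onz(s,[[372,272]],.005), "pink foot ends from wrist",onz(w,[[300,262],[202,232]],.02))
print(proj(w,[[.449,-.302,.08]]))
```

```text
(array([ 0.44696955, -0.30208142, -0.46771908]), np.float64(145.81960784313725), np.float64(2726.0))
(array([ 0.4471491 , -0.30217473, -0.46824034]), np.float64(214.15686274509804), np.float64(3661.0))
(array([ 0.44747184, -0.30239515, -0.48394753]), np.float64(61.81568627450981), np.float64(935.0))
polisher base [[ 0.61130299 -0.2947105   0.005     ]] pink foot ends from wrist [[ 0.5349413  -0.38752551  0.02      ]
 [ 0.44478537 -0.47223579  0.02      ]]
[[331.45092572 183.65721346]]
```

View pics/side1.png

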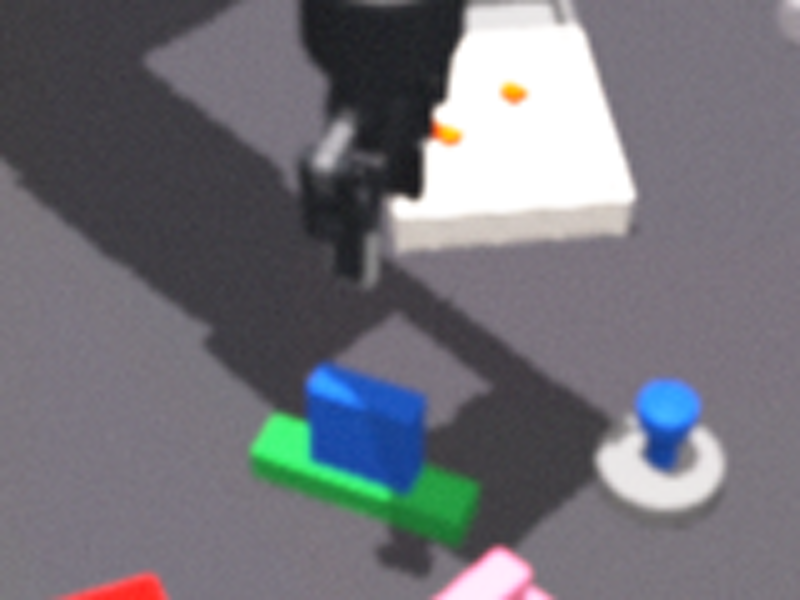

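Call:
drive_tool([
  [[-0.001,0.004,-0.02],0.008],
  [[-0.001,0.004,-0.02],0],
  [[-0.001,0.004,-0.02],0],
  [[0,0,-0.015],0],
  [[0,0,-0.015],0],
  [[0,0,0],0],
])

```text
time_s: 3.5
eef_pos: [0.4524, -0.2931, 0.1089]
eef_rot: [0.013, 0.227, 0.974, -0.001]
wrist_force: [-0.5, 0.2, -0.6]
opening: 0.651
```

Run:
```python
from fit import *
o=get_obs();p=o["eef_pos"];q=o["eef_rot"]
print(o["time_s"],p,2*np.arctan2(q[2],q[1])-np.pi/2,q)
```

```text
3.5 [ 0.45241846 -0.29313068  0.10886343] 1.1129463334818617 [ 1.28877989e-02  2.26911786e-01  9.73829747e-01 -7.54702782e-04]
```

```bash
cat > st.py <<'E'
from h import *
o=get_obs();p=o["eef_pos"];q=o["eef_rot"];j=o["q"]
M=R.from_quat([q[1],q[2],q[3],q[0]]).as_matrix()
print("t",o["time_s"],"p",p.round(4),"yaw",(np.arctan2(M[1,1],M[0,1])).round(4),"toolz",M[:,2].round(4),"op",round(o["opening"],3),"F",o["wrist_force"].round(1),"pitchsum",(j[1]+j[2]+j[4]).round(4),"q",j.round(3),"dq",abs(o["dq"]).max().round(3))
E
python3 st.py
```

```text
t 3.5 p [ 0.4524 -0.2931  0.1089] yaw 1.113 toolz [ 0.0248 -0.0073 -0.9997] op 0.651 F [-0.5  0.2 -0.6] pitchsum 3.1192 q [-0.803  0.231  1.817  0.015  1.071 -1.923] dq 0.039
```

Call:
drive_tool([
  [[-0.003,-0.005,-0.005],-0.01],
  [[-0.001,-0.002,0],0],
  [[0,0,0],0],
])

```text
time_s: 3.8
eef_pos: [0.4498, -0.3, 0.1062]
eef_rot: [0.014, 0.231, 0.973, -0.002]
wrist_force: [-0.4, -0.4, 0.8]
opening: 0.648
```

```bash
python3 st.py
```

```text
t 3.8 p [ 0.4498 -0.3     0.1062] yaw 1.1053 toolz [ 0.0273 -0.0102 -0.9996] op 0.648 F [-0.4 -0.4  0.8] pitchsum 3.1155 q [-0.816  0.236  1.818  0.015  1.062 -1.928] dq 0.004
```

Call:
drive_tool([
  [[0,0,0],0],
  [[0,0,0],0],
  [[0,0,0],0],
  [[0,0,0],0],
  [[0,0,0],0],
])

```text
time_s: 4.3
eef_pos: [0.4506, -0.3012, 0.1083]
eef_rot: [0.016, 0.231, 0.973, -0.003]
wrist_force: [-0.2, -0.4, 0.4]
opening: 0.652
```

```bash
python3 st.py
```

```text
t 4.3 p [ 0.4506 -0.3012  0.1083] yaw 1.1047 toolz [ 0.0298 -0.0128 -0.9995] op 0.652 F [-0.2 -0.4  0.4] pitchsum 3.1119 q [-0.816  0.233  1.816  0.015  1.063 -1.928] dq 0.001
```

Call:
drive_tool([
  [[0,0,0.02],0],
  [[0,0,0.02],0],
  [[0,0,0.02],0],
  [[0,0,0.02],0],
])

```text
time_s: 4.7
eef_pos: [0.4483, -0.2988, 0.1867]
eef_rot: [0.012, 0.231, 0.973, -0.0]
wrist_force: [0.5, 0.2, -0.4]
opening: 0.653
```

```bash
python3 st.py
```

```text
t 4.7 p [ 0.4483 -0.2988  0.1867] yaw 1.1044 toolz [ 0.0237 -0.0063 -0.9997] op 0.653 F [ 0.5  0.2 -0.4] pitchsum 3.1208 q [-0.816  0.129  1.761  0.014  1.231 -1.925] dq 0.425
```

Call:
drive_tool([
  [[0,-0.002,-0.03],-0.003],
  [[0,-0.002,-0.03],-0.003],
  [[0,0,-0.03],0],
  [[0,0,-0.03],0],
  [[0,0,-0.02],0],
  [[0,0,-0.005],0],
])

```text
time_s: 5.3
eef_pos: [0.4518, -0.3065, 0.0445]
eef_rot: [0.019, 0.234, 0.972, -0.005]
wrist_force: [-1.1, 0.3, 0.4]
opening: 0.651
```

```bash
python3 st.py
python3 - <<'E'
from h import *
w=cam("wrist");cv2.imwrite("pics/wrist2.png",w["frame"][:,:,::-1])
E
```

```text
t 5.3 p [ 0.4518 -0.3065  0.0445] yaw 1.0985 toolz [ 0.0343 -0.0177 -0.9993] op 0.651 F [-1.1  0.3  0.4] pitchsum 3.1053 q [-0.821  0.34   1.836  0.016  0.929 -1.929] dq 0.093
```

View pics/wrist2.png

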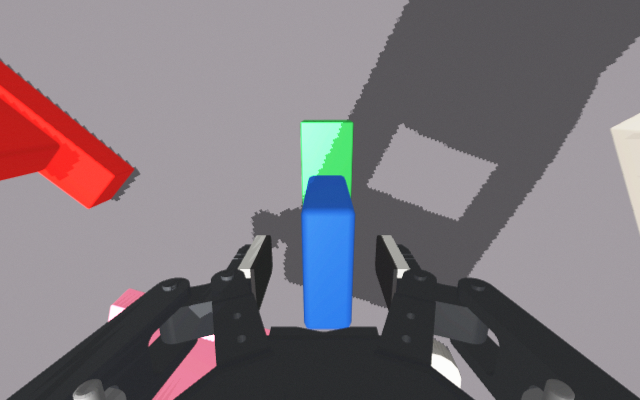

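Call:
drive_tool([
  [[-0.002,0.0025,-0.006],0],
  [[-0.001,0.002,-0.004],0],
])

```text
time_s: 5.55
eef_pos: [0.4498, -0.303, 0.036]
eef_rot: [0.02, 0.234, 0.972, -0.005]
wrist_force: [-0.1, -0.5, -1.0]
opening: 0.653
```

```bash
python3 st.py
```

```text
t 5.55 p [ 0.4498 -0.303   0.036 ] yaw 1.0985 toolz [ 0.0363 -0.0199 -0.9991] op 0.653 F [-0.1 -0.5 -1. ] pitchsum 3.1023 q [-0.82   0.347  1.85   0.016  0.905 -1.928] dq 0.097
```

Close the gripper.

Call:
drive_tool([
  [[-0.001,0,-0.002],0],
  [[0,0,-0.001],0],
  [[0,0,0],0],
  [[0,0,0],0],
  [[0,0,0],0],
], gripper=0)

```text
time_s: 6.05
eef_pos: [0.4495, -0.3035, 0.0347]
eef_rot: [0.021, 0.234, 0.972, -0.006]
wrist_force: [0.6, 0.0, -2.5]
opening: 0.248
```

```bash
python3 st.py
```

```text
t 6.05 p [ 0.4495 -0.3035  0.0347] yaw 1.0989 toolz [ 0.0385 -0.0222 -0.999 ] op 0.248 F [ 0.6  0.  -2.5] pitchsum 3.0992 q [-0.821  0.348  1.852  0.017  0.899 -1.93 ] dq 0.002
```

Call:
drive_tool([
  [[0,0,0.03],0],
  [[0,0,0.04],0],
  [[0,0.01,0.03],0.0],
  [[0.01,0.025,0],0.06],
  [[0.015,0.03,0],0.09],
  [[0.015,0.03,0],0.09],
  [[0.015,0.03,0],0.09],
  [[0.015,0.03,0],0.09],
  [[0.015,0.03,0],0.06],
  [[0.01,0.02,0],0.03],
])

```text
time_s: 7.05
eef_pos: [0.5442, -0.0928, 0.1382]
eef_rot: [0.021, -0.026, 0.999, -0.001]
wrist_force: [-0.3, -1.4, -3.0]
opening: 0.25
```

```bash
python3 st.py;  python3 - <<'E'
from h import *
w=cam("wrist");cv2.imwrite("pics/wrist3.png",w["frame"][:,:,::-1])
s=cam("side");crop(s,260,130,400,250,5,"side3.png")
E
```

```text
t 7.05 p [ 0.5442 -0.0928  0.1382] yaw 1.6221 toolz [ 4.300e-02 -8.000e-04 -9.991e-01] op 0.25 F [-0.3 -1.4 -3. ] pitchsum 3.1016 q [-0.393  0.205  1.781  0.017  1.116 -2.023] dq 0.429
```

View pics/wrist3.png

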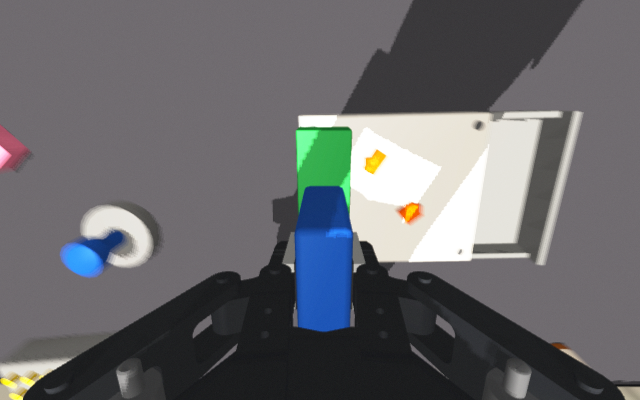

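View pics/side3.png

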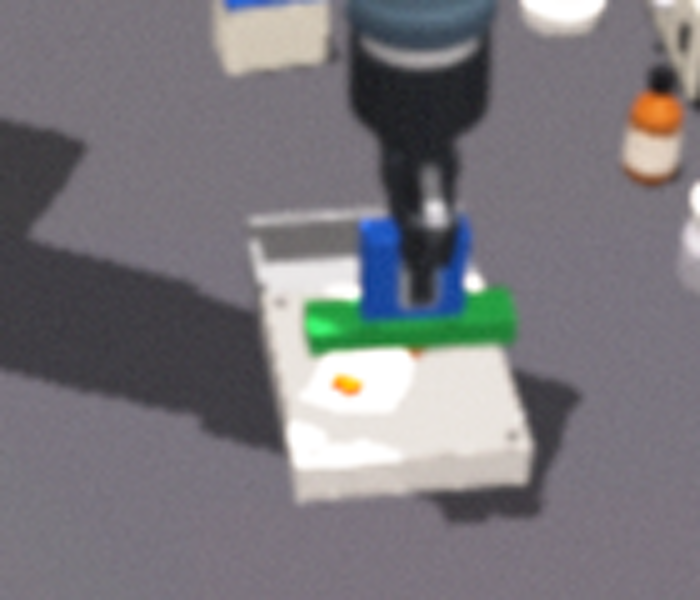

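Wrist view: scraper held and parallel to the plate; chips at (374,161) and (410,212), trough to the right. Next I check the plate frame and chips from here.

```bash
python3 - <<'E'
from h import *
w=cam("wrist")
crop(w,290,90,590,270,2.6,"wrist3b.png")
P=onz(w,[[374,161],[410,212],[299,116],[490,113],[472,261],[478,125],[460,252]],.03)
a=.062;L=(P[:,:2]-[.545,-.034])@np.array([[np.cos(a),-np.sin(a)],[np.sin(a),np.cos(a)]])
print(P.round(4));print((L*1000).round(1))
fr=onz(w,[[352,128],[352,190]],.085)[:,:2]
print("foot front edge dir",fr,np.arctan2(*(fr[0]-fr[1])))
print("foot far end",onz(w,[[298,128],[352,128]],.10))
E
python3 st.py
```

```text
[[ 0.5151 -0.0494  0.03  ]
 [ 0.5609 -0.0111  0.03  ]
 [ 0.4807 -0.1158  0.03  ]
 [ 0.4702  0.0421  0.03  ]
 [ 0.609   0.0572  0.03  ]
 [ 0.4802  0.0343  0.03  ]
 [ 0.5998  0.0434  0.03  ]]
[[-30.8 -13.6]
 [ 17.3  21.9]
 [-69.3 -77.6]
 [-70.   80.6]
 [ 69.5  87.1]
 [-60.4  72.2]
 [ 59.5  73.9]]
foot front edge dir [[ 0.48379903 -0.07641958]
 [ 0.52604026 -0.07291328]] -1.6536129828869455
foot far end [[ 0.484297   -0.11040868  0.1       ]
 [ 0.48262497 -0.07791468  0.1       ]]
t 7.2 p [ 0.5439 -0.0936  0.138 ] yaw 1.6212 toolz [ 0.0426 -0.0012 -0.9991] op 0.249 F [-0.6 -0.2 -3. ] pitchsum 3.1019 q [-0.394  0.205  1.781  0.017  1.116 -2.023] dq 0.038
```

View pics/wrist3b.png

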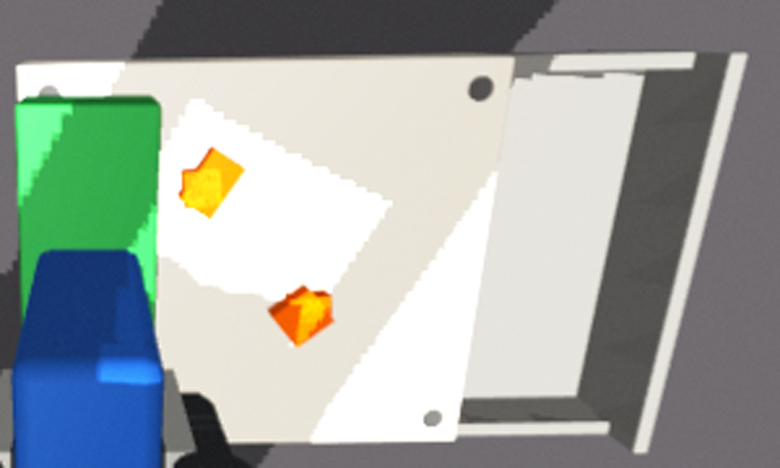

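Call:
drive_tool([
  [[0.003,0.001,-0.02],0.006],
  [[0.002,0.001,-0.02],0.006],
  [[0,0.0,-0.014],0],
  [[0,0,-0.006],0],
  [[0,0,-0.002],0],
])

```text
time_s: 7.7
eef_pos: [0.5481, -0.0951, 0.0745]
eef_rot: [0.022, -0.029, 0.999, -0.002]
wrist_force: [-0.2, 0.1, -2.2]
opening: 0.247
```

```bash
python3 st.py
```

```text
t 7.7 p [ 0.5481 -0.0951  0.0745] yaw 1.6292 toolz [ 0.0432 -0.003  -0.9991] op 0.247 F [-0.2  0.1 -2.2] pitchsum 3.1006 q [-0.393  0.307  1.804  0.016  0.989 -2.031] dq 0.039
```

Call:
drive_tool([
  [[0.001,0.004,-0.004],0.003],
  [[0.001,0.003,-0.003],0],
  [[0,0,-0.003],0],
])

```text
time_s: 8.0
eef_pos: [0.551, -0.0888, 0.0653]
eef_rot: [0.023, -0.03, 0.999, -0.003]
wrist_force: [0.2, 0.5, -3.4]
opening: 0.248
```

```bash
python3 st.py
```

```text
t 8.0 p [ 0.551  -0.0888  0.0653] yaw 1.6307 toolz [ 0.0453 -0.0038 -0.999 ] op 0.248 F [ 0.2  0.5 -3.4] pitchsum 3.0982 q [-0.38   0.324  1.805  0.016  0.97  -2.02 ] dq 0.062
```

Call:
drive_tool([
  [[0,0,-0.002],0],
  [[0,0,-0.002],0],
])

```text
time_s: 8.2
eef_pos: [0.5514, -0.0889, 0.0643]
eef_rot: [0.022, -0.031, 0.999, -0.003]
wrist_force: [-11.5, 2.2, 21.7]
opening: 0.251
```

```bash
python3 st.py;python3 - <<'E'
from h import *
s=cam("side");crop(s,280,140,400,250,5,"side4.png")
E
```

```text
t 8.2 p [ 0.5514 -0.0889  0.0643] yaw 1.6319 toolz [ 0.0448 -0.0044 -0.999 ] op 0.251 F [-11.5   2.2  21.7] pitchsum 3.0984 q [-0.38   0.327  1.804  0.015  0.968 -2.02 ] dq 0.008
```

View pics/side4.png

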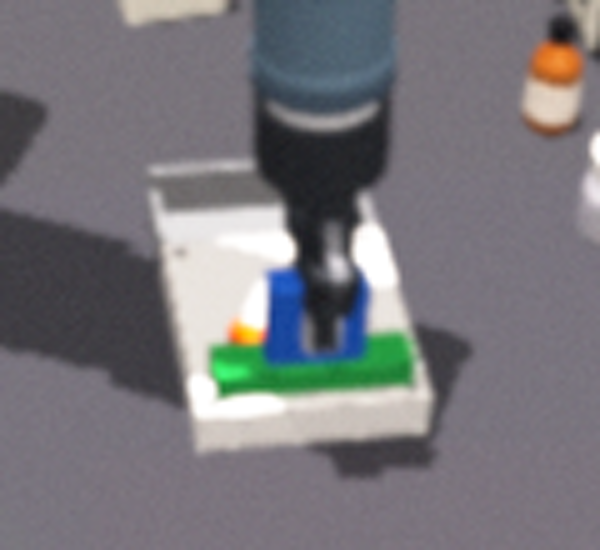

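Call:
drive_tool([
  [[-0.0005,0.006,-0.0008],0],
  [[-0.0005,0.008,-0.0008],0],
  [[-0.0005,0.008,-0.0008],0],
  [[-0.0005,0.008,-0.0008],0],
  [[-0.0005,0.008,-0.0008],0],
  [[-0.0005,0.008,-0.0008],0],
])

```text
time_s: 8.85
eef_pos: [0.5534, -0.0437, 0.0648]
eef_rot: [0.028, -0.032, 0.999, -0.007]
wrist_force: [-0.5, -3.6, 6.1]
opening: 0.253
```

```bash
python3 st.py
```

```text
t 8.85 p [ 0.5534 -0.0437  0.0648] yaw 1.6334 toolz [ 0.056  -0.0126 -0.9984] op 0.253 F [-0.5 -3.6  6.1] pitchsum 3.0843 q [-0.295  0.313  1.822  0.005  0.95  -1.932] dq 0.16
```

Call:
drive_tool([
  [[-0.0025,0.01,-0.001],0],
  [[-0.0025,0.01,-0.001],0],
  [[-0.0025,0.01,-0.001],0],
  [[-0.0025,0.01,-0.001],0],
])

```text
time_s: 9.25
eef_pos: [0.5492, -0.0037, 0.0656]
eef_rot: [0.034, -0.033, 0.999, -0.011]
wrist_force: [0.8, -4.4, 5.9]
opening: 0.247
```

```bash
python3 st.py;python3 - <<'E'
from h import *
w=cam("wrist");cv2.imwrite("pics/wrist5.png",w["frame"][:,:,::-1])
s=cam("side");crop(s,280,140,400,250,5,"side5.png")
E
```

```text
t 9.25 p [ 0.5492 -0.0037  0.0656] yaw 1.6361 toolz [ 0.0688 -0.0198 -0.9974] op 0.247 F [ 0.8 -4.4  5.9] pitchsum 3.0701 q [-0.22   0.293  1.847 -0.005  0.93  -1.854] dq 0.199
```

View pics/wrist5.png

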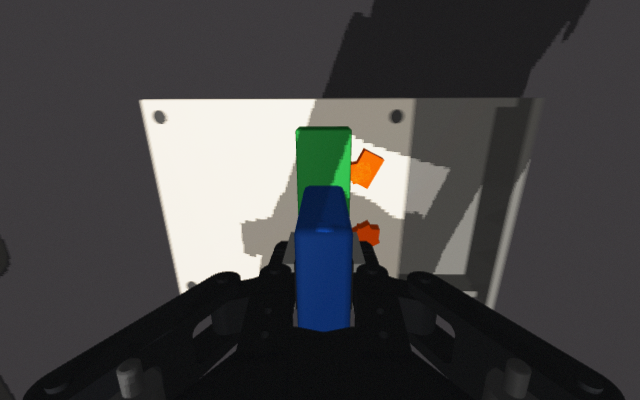

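View pics/side5.png

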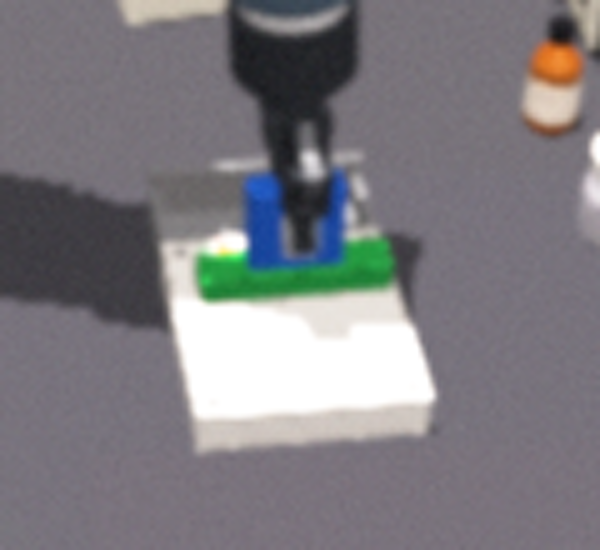

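Call:
drive_tool([
  [[-0.003,0.013,-0.001],0],
  [[-0.002,0.013,-0.001],0],
  [[-0.002,0.013,-0.001],0],
  [[-0.001,0.012,-0.001],0],
])

```text
time_s: 9.75
eef_pos: [0.5455, 0.049, 0.0658]
eef_rot: [0.039, -0.034, 0.999, -0.013]
wrist_force: [0.6, -2.7, 4.3]
opening: 0.251
```

```bash
python3 st.py;python3 - <<'E'
from h import *
w=cam("wrist");cv2.imwrite("pics/wrist6.png",w["frame"][:,:,::-1])
s=cam("side");crop(s,280,140,400,250,5,"side6.png")
E
```

```text
t 9.75 p [0.5455 0.049  0.0658] yaw 1.6382 toolz [ 0.0791 -0.0236 -0.9966] op 0.251 F [ 0.6 -2.7  4.3] pitchsum 3.0603 q [-0.119  0.286  1.857 -0.018  0.918 -1.748] dq 0.255
```

View pics/wrist6.png

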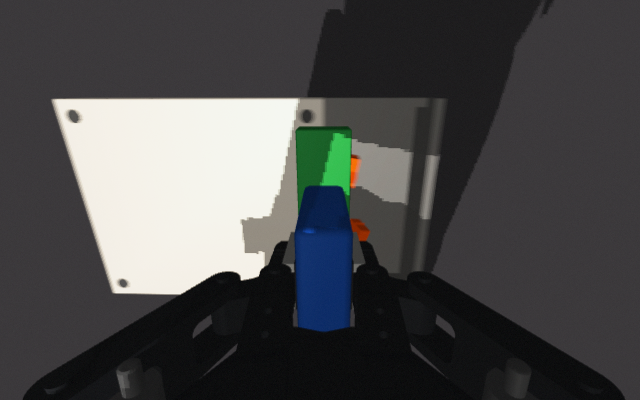

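View pics/side6.png

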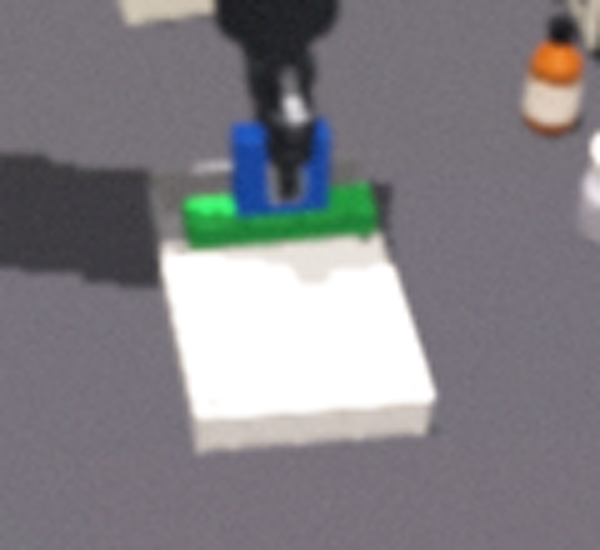

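Call:
drive_tool([
  [[-0.001,0.006,0],0],
  [[0,0.002,0],0],
  [[0,0.0,0.01],0],
  [[0,-0.01,0.03],0],
  [[0,-0.03,0.03],0],
  [[0,-0.04,0.02],0],
  [[0,-0.04,0.01],0],
])

```text
time_s: 10.55
eef_pos: [0.537, -0.0548, 0.1641]
eef_rot: [0.032, -0.039, 0.999, -0.008]
wrist_force: [1.2, -0.6, -3.3]
opening: 0.252
```

```bash
python3 st.py;python3 - <<'E'
from h import *
w=cam("wrist");cv2.imwrite("pics/wrist7.png",w["frame"][:,:,::-1])
s=cam("side");crop(s,280,110,400,250,4,"side7.png")
E
```

```text
t 10.55 p [ 0.537  -0.0548  0.1641] yaw 1.6481 toolz [ 0.0651 -0.014  -0.9978] op 0.252 F [ 1.2 -0.6 -3.3] pitchsum 3.0754 q [-0.326  0.129  1.812  0.008  1.135 -1.978] dq 0.801
```

View pics/wrist7.png

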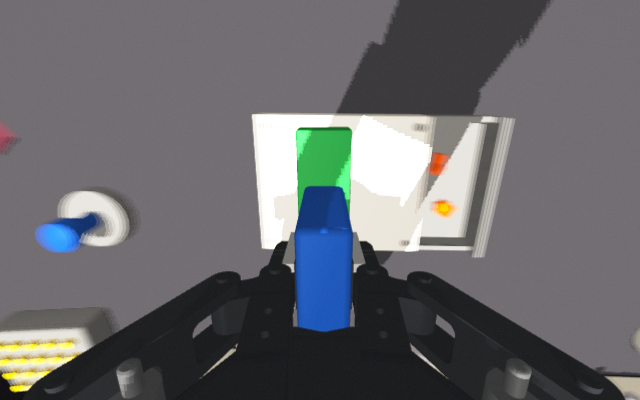

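View pics/side7.png

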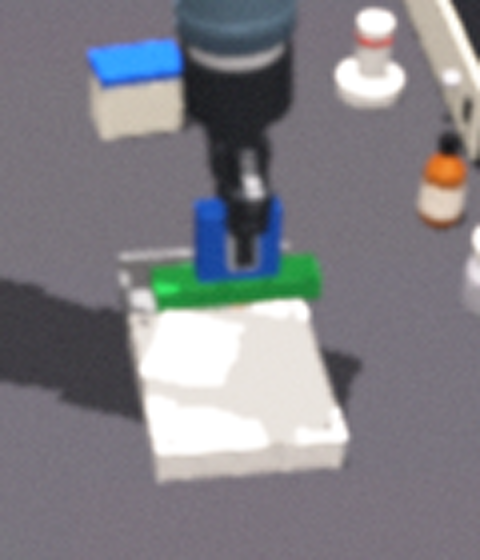

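Both chips now show in the trough at (438,163) and (443,208), and the plate is bare. I'll zoom in to check neither is leaning on the edge.

```bash
python3 - <<'E'
from h import *
w=cam("wrist");crop(w,370,100,530,265,4,"wrist8.png")
t=cam("top");crop(t,230,130,350,220,5,"top8.png")
print(proj(w,[[.54,.05,.03]]))
E
python3 st.py
```

```text
[[435.15993961 189.80246997]]
t 10.75 p [ 0.5363 -0.0548  0.1621] yaw 1.6441 toolz [ 0.0627 -0.0135 -0.9979] op 0.247 F [-0.   0.6 -2.2] pitchsum 3.0778 q [-0.327  0.131  1.813  0.008  1.133 -1.974] dq 0.036
```

View pics/wrist8.png

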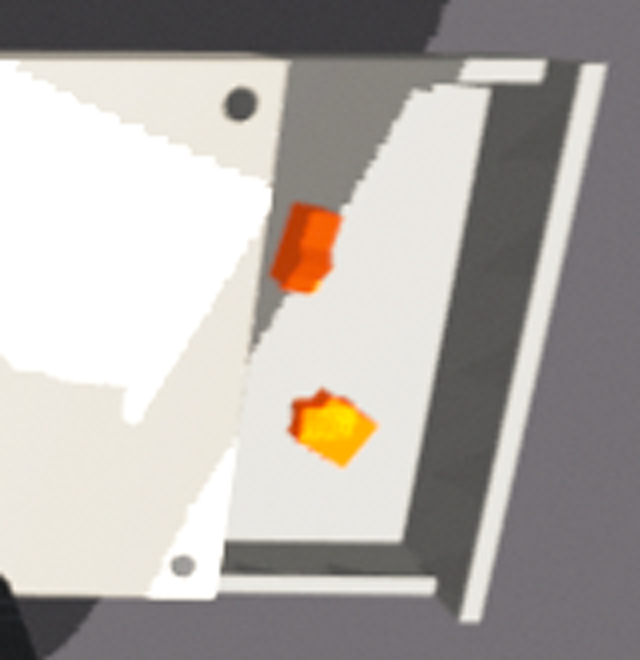

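View pics/top8.png

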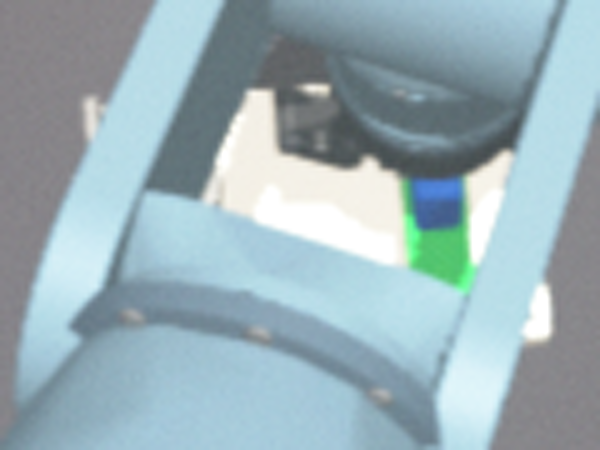

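Call:
drive_tool([
  [[-0.015,-0.03,0],0],
  [[-0.02,-0.035,0],0],
  [[-0.02,-0.035,0],0],
  [[-0.02,-0.035,0],0],
  [[-0.012,-0.02,-0.01],0],
  [[-0.005,-0.005,-0.02],0],
  [[0,0,-0.02],0],
  [[0,0,-0.02],0],
  [[0,0,-0.02],0],
  [[0,0,-0.01],0],
])

```text
time_s: 11.75
eef_pos: [0.4375, -0.2024, 0.0518]
eef_rot: [0.026, -0.043, 0.999, 0.0]
wrist_force: [0.0, 0.3, -2.4]
opening: 0.251
```

```bash
python3 st.py;python3 - <<'E'
from h import *
s=cam("side");crop(s,250,170,400,290,5,"side9.png")
t=cam("top");cv2.imwrite("pics/top9.png",t["frame"][:,:,::-1])
E
```

```text
t 11.75 p [ 0.4375 -0.2024  0.0518] yaw 1.6567 toolz [ 0.0525  0.0028 -0.9986] op 0.251 F [ 0.   0.3 -2.4] pitchsum 3.1039 q [-0.705  0.2    2.001  0.046  0.902 -2.39 ] dq 0.225
```

View pics/side9.png

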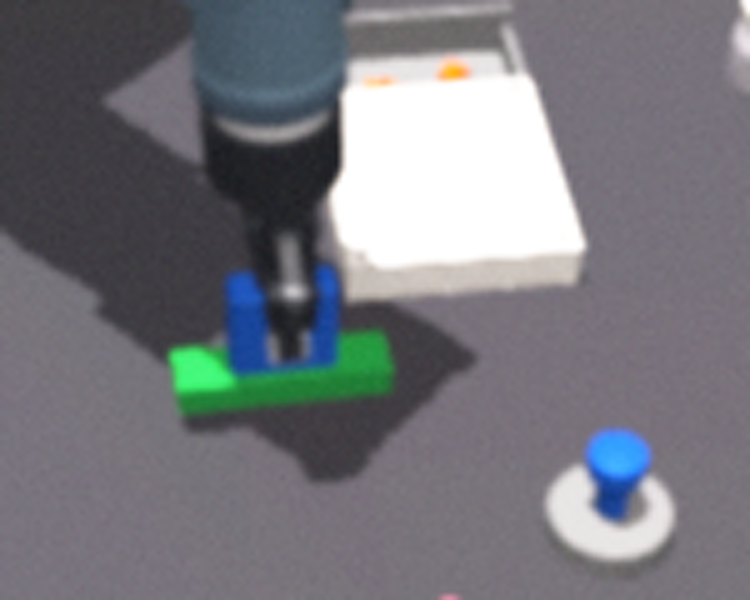

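Call:
drive_tool([
  [[0,0,-0.008],0],
  [[0,0,-0.005],0],
  [[0,0,-0.003],0],
  [[0,0,-0.002],0],
])

```text
time_s: 12.25
eef_pos: [0.4396, -0.2027, 0.0352]
eef_rot: [0.028, -0.044, 0.999, -0.001]
wrist_force: [0.1, 0.1, -2.7]
opening: 0.252
```

```bash
python3 st.py
```

```text
t 12.25 p [ 0.4396 -0.2027  0.0352] yaw 1.6585 toolz [ 5.540e-02  8.000e-04 -9.985e-01] op 0.252 F [ 0.1  0.1 -2.7] pitchsum 3.1004 q [-0.703  0.236  2.003  0.048  0.862 -2.392] dq 0.047
```

Call:
drive_tool([
  [[0,0,-0.002],0],
  [[0,0,-0.0015],0],
])

```text
time_s: 12.45
eef_pos: [0.4404, -0.203, 0.0342]
eef_rot: [0.028, -0.044, 0.999, -0.001]
wrist_force: [-11.7, 7.1, 26.4]
opening: 0.252
```

```bash
python3 st.py
```

```text
t 12.45 p [ 0.4404 -0.203   0.0342] yaw 1.6584 toolz [ 0.0556  0.0012 -0.9985] op 0.252 F [-11.7   7.1  26.4] pitchsum 3.1005 q [-0.702  0.239  2.002  0.049  0.86  -2.392] dq 0.01
```

Call:
drive_tool([
  [[0,0,0],0],
  [[0,0,0],0],
])

```text
time_s: 12.65
eef_pos: [0.441, -0.2037, 0.0354]
eef_rot: [0.029, -0.044, 0.999, -0.001]
wrist_force: [0.6, 0.2, -3.0]
opening: 0.249
```

Call:
drive_tool([
  [[0,0,0],0],
  [[0,0,0],0],
  [[0,0,0],0],
  [[0,0,0],0],
], gripper=0.65)

```text
time_s: 13.05
eef_pos: [0.4421, -0.2048, 0.0362]
eef_rot: [0.03, -0.044, 0.999, -0.002]
wrist_force: [0.4, -1.1, 0.0]
opening: 0.648
```

```bash
python3 st.py;python3 - <<'E'
from h import *
s=cam("side");crop(s,250,170,400,290,5,"side10.png")
w=cam("wrist");cv2.imwrite("pics/wrist10.png",w["frame"][:,:,::-1])
E
```

```text
t 13.05 p [ 0.4421 -0.2048  0.0362] yaw 1.6579 toolz [ 0.0595 -0.0022 -0.9982] op 0.648 F [ 0.4 -1.1  0. ] pitchsum 3.0953 q [-0.703  0.237  1.999  0.049  0.859 -2.392] dq 0.002
```

View pics/side10.png

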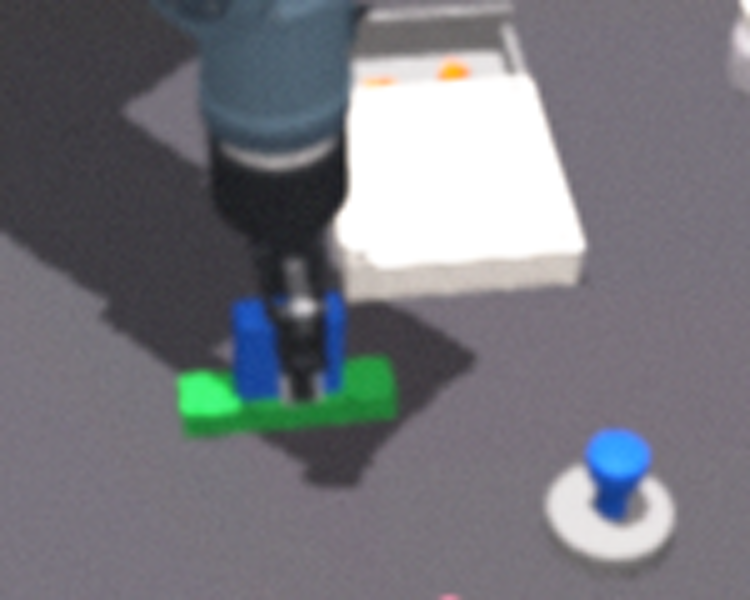

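View pics/wrist10.png

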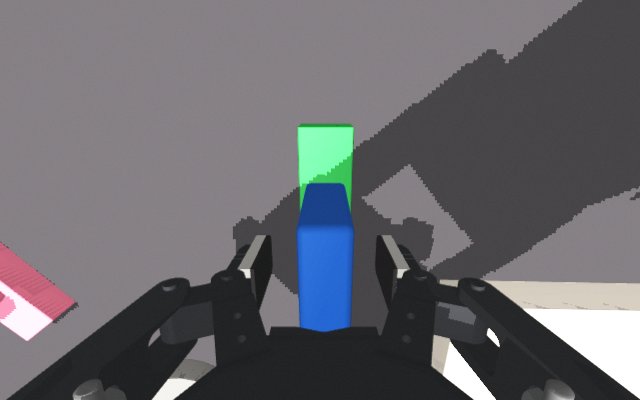

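The scraper stands free between the open pads. I retreat straight up.

Call:
drive_tool([
  [[-0.001,0,0.015],0],
  [[-0.001,0,0.025],0],
  [[-0.001,0,0.03],0],
  [[0,0,0.04],0],
  [[0,0,0.04],0],
  [[-0.02,0,0.02],0],
  [[-0.03,-0.02,0.0],0],
  [[0,0,0],0],
])

```text
time_s: 13.95
eef_pos: [0.3857, -0.2236, 0.2123]
eef_rot: [0.028, -0.045, 0.999, -0.002]
wrist_force: [-0.3, 0.4, -0.7]
opening: 0.649
```

```bash
python3 st.py;python3 - <<'E'
from fit import *
s=cam("side");crop(s,250,130,410,290,4,"side11.png")
w=cam("wrist");cv2.imwrite("pics/wrist11.png",w["frame"][:,:,::-1])
t=cam("top");cv2.imwrite("pics/top11.png",t["frame"][:,:,::-1])
V=[(s,mask_scr(s),(270,215,350,285))]
print(fit(V,SCR,[.44,-.204,.08]))
E
```

```text
t 13.95 p [ 0.3857 -0.2236  0.2123] yaw 1.66 toolz [ 0.057  -0.0017 -0.9984] op 0.649 F [-0.3  0.4 -0.7] pitchsum 3.1018 q [-0.823 -0.14   1.974  0.043  1.267 -2.495] dq 0.062
(array([ 0.43894524, -0.2056647 ,  0.09972514]), np.float64(71.09411764705884), np.float64(847.0))
```

View pics/side11.png

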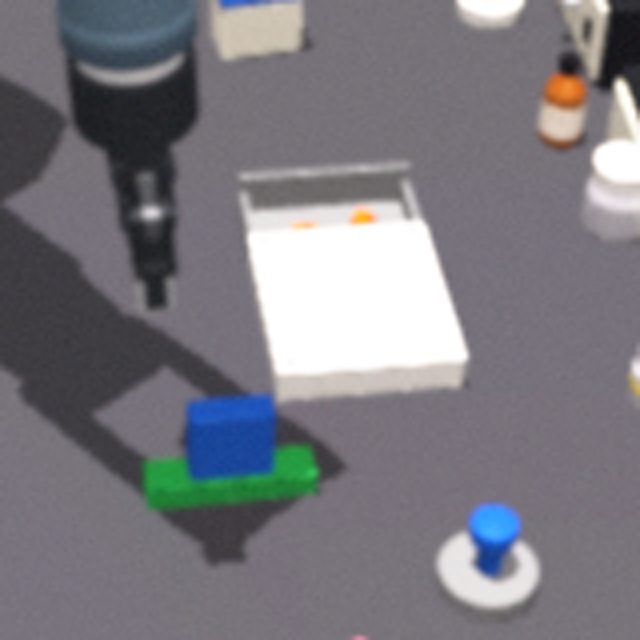

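View pics/wrist11.png

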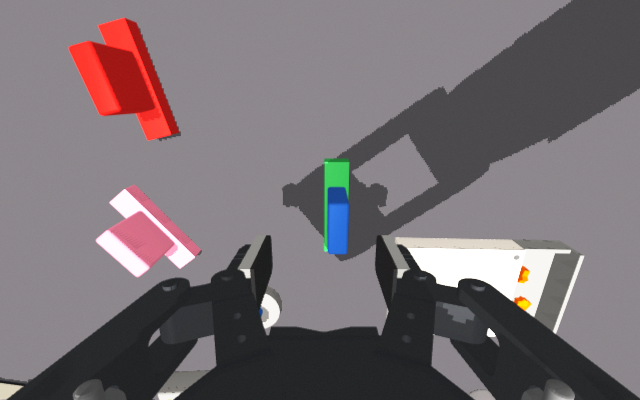

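View pics/top11.png

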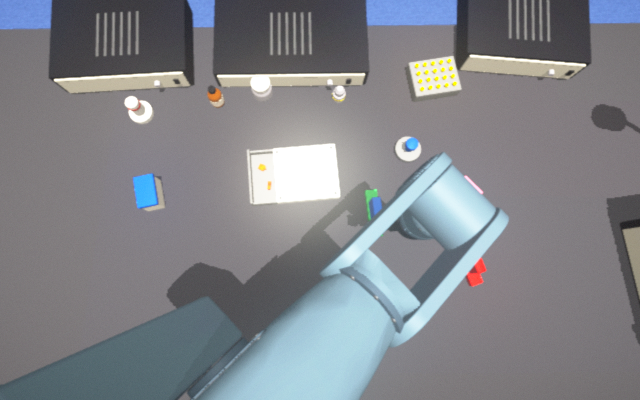

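Top view: chips in the trough at (262,167) and (269,186), plate bare. In the side view the scraper stands upright on the bench, and the gripper is well clear of it. Handing in.

```bash
python3 -c "
from bench import hand_in,get_obs
print(hand_in())"
```

```text
the job is handed in; nothing more can be done
None
```

I wiped both orange chips off the plate into the grey catch trough in one stroke. The blue-handled scraper then went down upright on the bench at about (0.44, -0.21), and I let go. The job was handed in at about 14 s of robot time, against the 53 s limit.

- **Chips:** the last top and side views show the plate bare and both chips in the trough. One of them lies steeply, perhaps leaning on the trough's plate-side wall, but it is inside and below the plate's edge.
- **Scraper:** it stands upright and free, with the open gripper about 0.18 m above the bench and clear of everything.
- **Forces:** the wrist force at the end of each move was at most about 30 N, when the foot touched the plate and the bench. I did not see the values within a move.
- **Disagreements:**
  - The tool tilted by up to about 4.5° over the moves, and I could not correct it through the interface. The foot still wiped the plate and was set down flat.
  - The cameras differed by 3–5 mm on plate and chip positions, which the stroke had room for.

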